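# Hold the mincing head home in its drive socket

### The job

Get the meat mincer ready for me to lock the head on: first turn the selector on the drive unit to off (the open circle), then pick up the mincing head by its feed neck, slide its tail into the drive socket with the neck upright, and press its flange squarely against the rubber ring with a steady push of about 13 newtons (9 to 18 will do, and never so hard that the ring bottoms out). Hold it like that for two seconds or more and do not let go, so that I can do up the lock screw: your program finishes while still gripping and pushing, and the other things on the worktop stay where they are.

Things in the scene. Friction and masses are not known exactly. Their poses are not given: they have to be found in the camera images.
- mincer: fixed meat-mincer drive unit: white rounded housing 130 (x) x 120 (y) x 125 mm high. Origin: centre of underside. Own x runs along the drive axis from socket into housing, z up. On its -x side a steel collar, 74 mm across, 40 long; its bore (45 mm across, 40 deep, axis 75 mm up) is the drive socket. Lock screw (20 mm head) on the collar, obliquely up to the +y side; leave it to the person.
- socket (a point): point on the drive axis in the plane of the unpressed rubber ring's outer face (115 mm in front of the housing's centre, 75 mm above the worktop). Fixed to the drive unit, same axes: +x goes into the socket.
- rubber_ring: black rubber ring round the socket's mouth, 66 mm outside, 49 inside, standing 10 mm proud of the steel collar. Origin: centre of its outer face (at point socket when unpressed), axes as the drive unit's. It yields along +x by 1 mm for every 3 N (3 mm at 9 N, 6 mm at 18 N), springs back, and bottoms out at 8 mm (24 N).
- selector (a joint): angle of the black selector knob on top of the drive unit, rad: bar grip 44 long, 13 wide, 26 mm high, vertical axis at housing centre, white pointer on one end. 0 = off (open circle): bar along the unit's x, pointer to the socket. Positive is clockwise from above: 0.6 low (short bar), 1.2 high (long bar), -0.6 pulse (two dots); a ball detent (0.1 N m) holds each. Starts from low to high.
- selector_grip (a point): point on the selector's axis where the bar is gripped, 158 mm above the worktop: 2.5 mm below the bar's top, 22.5 mm above the round skirt (44 mm across) under the bar.
- head: loose aluminium mincing head, about 0.6 kg, 178 mm long, 124 high: barrel 52 mm across, lobed ring nut (77 mm) at its -x end, flange (66 mm) to +x, beyond it the steel tail, 40 mm across, 40 long with 5 mm chamfer. Stands on lobes and foot. Origin: on the underside, 53 mm behind the flange's outer face; x along the barrel to the tail, z up along the neck; barrel axis 36 mm above the origin.
- head_flange (a point): centre of the flange's outer face (the face that meets the rubber ring), on the barrel axis; axes as the head's. The head is home when this point is on the drive axis and 3 to 6 mm beyond point socket, with the head's x axis along the unit's.
- head_neck (a point): point inside the head's upright feed neck at grip height, 108 mm above the head's underside, 16 mm below the neck's rim, 59 mm behind the flange's face. The neck is a hollow tube, 50 mm along the head's x, 42 mm across (y), flat sides, free from 64 to 124 mm above the underside; grip it across the 42 mm (closing along the head's y).
- pusher: white plastic food pusher of the mincer, 126 mm high, 56 mm across its collar, standing upright; leave it alone. Origin: centre of its foot.
- spare_plate: spare perforated steel plate, 52 mm across, 5 mm thick, lying flat; leave it alone. Origin: centre of its underside.
- mixing_bowl: light mixing bowl, 207 mm across, 91 mm high; leave it alone. Origin: centre of its foot.
- pepper_jar: spice jar, 45 mm across, 106 mm high, behind the work; leave it alone. Origin: centre of its foot.

How it is judged:
On the way, in this order (a step that is already met when the one before it is completed fails the run):
1. the selector stands at off (within 0.12 rad), the head not yet at the socket (value of joint selector between -0.12 and 0.12 rad and x of head_flange in the frame of socket below -0.05 m), for 0.3 s.
2. the tail is in the socket: flange less than 20 mm from the ring, within 6 mm of the drive axis, selector off (value of joint selector between -0.12 and 0.12 rad and x of head_flange in the frame of socket above -0.02 m and y of head_flange in the frame of socket between -0.006 and 0.006 m and z of head_flange in the frame of socket between -0.006 and 0.006 m), for 0.1 s.
3. the flange presses on the rubber ring with 9 to 18 N without a break for 1 s, the fingers gripping the head (contact force between head and rubber_ring between 9 and 18 N and contact force between the fingers and head above 5 N), for 1 s.
At the end, for the whole second after the job is handed in: selector within 0.12 rad of off; tail in the socket, flange within 4 mm of the drive axis, head in line within 0.08 rad, neck upright within 0.1 rad; flange presses the rubber ring with 9 to 18 N, fingers gripping the head (over 5 N), at rest, through the last second (all of step 3 and value of joint selector between -0.12 and 0.12 rad and x of head_flange in the frame of socket above 0.001 m and y of head_flange in the frame of socket between -0.004 and 0.004 m and z of head_flange in the frame of socket between -0.004 and 0.004 m and angle between the x axis of head and the x axis of mincer, either way round below 0.08 rad and angle between head's own z axis and vertical below 0.1 rad and linear speed of head below 0.01 m/s); the arm keeps its last pose, push and grip.
It fails at once if the rubber ring is driven to its end (over 24 N) (contact force between head and rubber_ring above 24 N).
It fails at once if the pusher, the spare plate, the mixing bowl or the spice jar is moved more than 25 mm (distance of any of pusher, spare_plate, mixing_bowl, pepper_jar from where it was at the start of the episode above 0.025 m).
It fails at once if the head is dropped or knocked over (angle between head's own z axis and vertical above 0.5 rad).
It also fails if it takes over 61 s, if anything falls off the work surface, if the arm or the gripper's body presses on something with over 40 N, if the wrist force passes 120 N, or if a joint passes its speed limit or range.

### The arm

A 7-joint arm with a two-finger parallel gripper is mounted at the origin on a cart in front of the work surface, level with it; the furniture and walls round the work are solid. World frame = base frame: x ahead of the robot, y to its left, z up, the work surface at z = 0. Lengths are in m, angles in rad, forces in N, time in s.
With the tool pointing down it reaches from about 0.425 to 0.875 m from the base axis. Payload 8.4 kg.
Tool frame: the origin (TCP) lies between the finger pads; the fingertips stand 11 mm ahead of it and the grasp point (between the pads) lies 8 mm behind it (arm.tips_ahead is the distance from the TCP to the fingertips, in m); z points along the fingers, x is the direction in which the jaws open and shut, and the axes are right-handed (so a half turn about z gives the same grasp; the last joint's range is limited). The gripper opens to 87 mm and grips with 3 to 60 N. Pads are 19 mm wide; open, the fingers measure 117 mm over their backs; the gripper's body (75 mm by 190 mm) begins 51 mm behind the grasp point.
Start: joints at [-1.305, 0.333, 0.04, 1.465, -0.013, 1.343, -0.059], TCP at [0.232, 0.607, 0.234] pointing down, gripper open.
Joint ranges: [-2.58, 2.58], [-0.38, 2.09], [-1.3, 1.39], [0.25, 2.4], [-1.5, 4.64], [0.08, 2.09], [-2.65, 2.65]. Speed limits (rad/s): [2.22, 2.22, 2.79, 2.79, 3.14, 3.14, 3.14].

### API

Orientations are given as a rotation vector (axis times angle).
In Python, from rig import arm gives the robot as it stands. The module is installed in compiled form; this text tells all that it offers.
- The arm moves only by the tool arm_command, never from a script. Its argument "commands" is a list of rows, each a list of 3 entries, a list of its own where there are three numbers: the shift along the tool's x, y, z in m, then the turn, a rotation vector about the tool's x, y, z in rad, then the finger opening in m, from 0 to 0.087. In form: [[[dx, dy, dz], [ax, ay, az], gripper], ...]. A call has 1 to 5 rows; each row shifts and turns the commanded pose from where the row before left it, along the tool's axes as they then stand; what a row does not reach is not made up. A row lasts 1/12 s, in which the tool goes at most 41.7 mm and 7.16 degrees, less where a joint would pass 70% of its speed; a pose out of reach is approached as far as the arm can. A call with a gripper value outside its range is refused whole. The fingers move at their own pace and stop on an object; "newtons" is the grip in N (left out, the last holds). Time passes only in rows, so rows that do not move let the fingers close. It gives the time, the measured TCP pose, the force and the opening at its end, in the units of the state.
- arm.read_state(): the state, without advancing time (a new reading comes with each control period).
- arm.snapshot(name): name is "scene" or "top" or "wrist"; returns a dict with "frame" (400x640x3 uint8, red, green, blue), "depth" (400x640 float32, m along the optical axis (not along the pixel's ray), 0 where there is no reading), "fov_y" (degrees; the focal length in pixels is half the picture's height over the tangent of half this angle, whatever the lens; pixels are square), "cx", "cy" (the principal point, pixels), "position" and "attitude" of the camera in the world; the wrist camera has in their place "hand_eye" (4x4, takes a point from camera to tool coordinates, whose origin is the TCP and whose axes are the tool frame's). Camera axes: x right, y down, z forward; pixel columns grow to the right and rows downward; lengths in m; the calibration is good to about 2 mm. A picture is of the moment at which its call begins: read the wrist's pose just before it.
- arm.job_done(): hands the job in, once; it reports no verdict.
Trained networks look in a picture, given as the dict that the camera call returned (one of the last four; its "shot" number tells which), for a name from the list of things; names that differ only in an ending like _2 or _b are one class to them, and where a whole thing is asked for, a point or a joint stands for the part that bears it (a point fixed in the world has none). Each returns a list of dicts, best first, with "score" (0 to 1); they miss things now and then, are a little off and sometimes report something else, mostly with a low value. They report only what shows in the picture. A call takes as long as a camera call.
- arm.trace(picture, thing): "region" (400x640 bool, what is visible of it) and "rect" ([left, top, right, bottom] in pixels, round what is visible of it).
The state is a dict: "time": time; "q": joint angles; "joint_vel": joint speeds; "joint_efforts": joint torques, N m; "ee_pos": TCP position; "ee_rot": TCP orientation; "wrist_force": force on the tool from outside, world axes, zero at the start; "torque": the same for the moment, N m; "opening": opening from 0.0 (shut) to 1.0 (fully open).
Only numpy, scipy, OpenCV 4.12 (cv2) and the standard library are available. Lean on these libraries where they do the work, as an engineer would, in place of code of your own. Each camera call takes 0.05 s, during which the arm holds its last target. There are 200 camera calls.

## Working session

There is one attempt and no reset: what is moved stays moved. The work goes in short steps, Python scripts to look and compute and a tool call to move; the robot and the scene stay as the last step left them, time stands still between calls to the robot, and variables do not carry over. Pictures are saved under pics/ and viewed, about 8 in all and at most 12, crops included, and the job is handed in when it is done.

Besides the shell and the picture viewer there is one more tool, called after ">>>" as name(argument=value, ...), one argument or row to a line, values as JSON. arm_command: Moves the arm, as the interface text tells. Its arguments: {"type":"object","properties":{"commands":{"type":"array","items":{"type":"array"}},"newtons":{"type":"number"}},"required":["commands"]}

```bash
mkdir -p pics
cat > h.py <<'E'
import numpy as np, cv2
from scipy.spatial.transform import Rotation as R
from rig import arm
def cam(p, st=None):
    if "hand_eye" in p:
        T=np.eye(4); T[:3,:3]=R.from_rotvec(st["ee_rot"]).as_matrix(); T[:3,3]=st["ee_pos"]
        return T@np.array(p["hand_eye"])
    T=np.eye(4); a=np.array(p["attitude"],float)
    T[:3,:3]=a if a.shape==(3,3) else R.from_rotvec(a).as_matrix()
    T[:3,3]=p["position"]; return T
def cloud(p, st=None):
    d=p["depth"]; h,w=d.shape; f=h/2/np.tan(np.radians(p["fov_y"])/2)
    u,v=np.meshgrid(np.arange(w),np.arange(h))
    P=np.stack([(u-p["cx"])/f*d,(v-p["cy"])/f*d,d],-1); T=cam(p,st)
    W=P@T[:3,:3].T+T[:3,3]; W[d<=0]=np.nan; return W
def save(n,img): cv2.imwrite("pics/"+n+".png",np.ascontiguousarray(img[...,::-1]))
E
python3 - <<'E'
from h import *
st=arm.read_state(); print({k:np.round(v,3).tolist() for k,v in st.items()}, arm.tips_ahead)
ims=[]
for n in ("scene","top"):
    p=arm.snapshot(n); W=cloud(p); ims.append(p["frame"]); print(n,p["position"],p["attitude"],p["fov_y"])
    np.savez(n,W=W,frame=p["frame"])
    save(n,p["frame"])
    for t in ("mincer","rubber_ring","selector","head","pusher","spare_plate","mixing_bowl","pepper_jar"):
        for r in arm.trace(p,t)[:2]:
            m=r["region"]; q=W[m]; q=q[~np.isnan(q[:,0])]
            print(t,round(r["score"],2),r["rect"],len(q),np.round(np.percentile(q,[2,50,98],axis=0),3).tolist() if len(q) else "")
            np.save(f"m_{n}_{t}.npy",m) if r is not None and r["score"]>.5 else 0
E
```

```text
{'time': 0.0, 'q': [-1.305, 0.334, 0.04, 1.466, -0.013, 1.343, -0.059], 'joint_vel': [-0.0, 0.002, 0.001, -0.001, -0.001, 0.002, -0.0], 'joint_efforts': [0.001, -65.635, 1.336, -40.379, -0.06, 0.045, 0.0], 'ee_pos': [0.232, 0.607, 0.233], 'ee_rot': [2.587, 1.781, -0.002], 'wrist_force': [-0.547, -1.131, -0.453], 'torque': [-0.002, -0.007, 0.006], 'opening': 0.998} 0.011
scene [-0.01760687 -1.20678023  0.64593083] [-1.95029413  0.44237864 -0.27717209] 43.01149379106357
mincer 0.6 [247.0, 145.0, 300.7, 203.7] 2240 [[0.391, 0.08, 0.004], [0.431, 0.134, 0.092], [0.506, 0.243, 0.149]]
rubber_ring 0.5 [273.3, 173.9, 296.2, 200.8] 151 [[0.42, 0.077, 0.048], [0.442, 0.082, 0.082], [0.479, 0.092, 0.108]]
selector 0.71 [263.5, 145.2, 280.4, 159.1] 145 [[0.431, 0.173, 0.053], [0.448, 0.185, 0.138], [0.537, 0.495, 0.162]]
head 0.66 [296.1, 206.6, 345.7, 271.7] 1835 [[0.397, -0.28, 0.009], [0.417, -0.228, 0.06], [0.46, -0.125, 0.123]]
pusher 0.9 [360.2, 194.8, 381.6, 241.3] 667 [[0.557, -0.215, -0.001], [0.574, -0.198, 0.069], [0.692, 0.018, 0.126]]
spare_plate 0.47 [260.9, 221.7, 280.2, 231.2] 1
[... 782 characters left out ...]
3.2, 183.4, 253.0, 234.6] 2986 [[0.392, 0.081, 0.003], [0.442, 0.172, 0.122], [0.508, 0.253, 0.159]]
pusher 0.87 [341.0, 159.2, 360.0, 184.6] 358 [[0.557, -0.215, -0.001], [0.576, -0.189, 0.095], [0.635, -0.166, 0.128]]
spare_plate 0.47 [271.1, 234.6, 288.1, 249.9] 240 [[0.351, -0.025, -0.001], [0.373, -0.0, 0.005], [0.395, 0.025, 0.012]]
spare_plate 0.16 [196.1, 196.4, 215.9, 211.1] 241 [[0.432, 0.173, 0.127], [0.45, 0.191, 0.137], [0.472, 0.213, 0.164]]
mixing_bowl 0.97 [410.4, 185.0, 487.8, 264.2] 4378 [[0.352, -0.562, -0.001], [0.456, -0.488, 0.03], [0.541, -0.378, 0.094]]
pepper_jar 0.59 [274.7, 153.5, 288.6, 179.1] 322 [[0.57, -0.01, 0.007], [0.581, 0.008, 0.103], [0.61, 0.028, 0.111]]
```

```bash
cat > m.py <<'E'
from h import *
for n in ("scene","top"):
    z=np.load(n+".npz"); W=z["W"]
    P=W.reshape(-1,3); P=P[~np.isnan(P[:,0])]
    def box(q,a,b): return q[((q>a)&(q<b)).all(1)]
    t=box(P,[.36,.1,.12],[.54,.29,.128])
    r=cv2.minAreaRect((t[:,:2]*1000).astype(np.float32)); print(n,"housing top",len(t),r, np.median(t[:,2]))
    k=box(P,[.40,.15,.145],[.50,.24,.17]); 
    if len(k)>5: print("bar",len(k),cv2.minAreaRect((k[:,:2]*1000).astype(np.float32)),np.percentile(k[:,2],[50,95]),k[:,:2].mean(0))
    h=box(P,[.3,-.33,.112],[.5,-.1,.135]); print("neck rim",len(h),cv2.minAreaRect((h[:,:2]*1000).astype(np.float32)),np.percentile(h[:,2],[5,50,95]))
    h=box(P,[.3,-.33,.01],[.5,-.1,.135]); print("head all",len(h),cv2.minAreaRect((h[:,:2]*1000).astype(np.float32)))
    h=box(P,[.3,-.33,.03],[.5,-.1,.09]); print("low",len(h),cv2.minAreaRect((h[:,:2]*1000).astype(np.float32)))
    f=box(P,[.38,.06,.03],[.52,.12,.115]); print("ringface", np.percentile(f[:,1],[1,5,20,50]), np.percentile(f[:,0],[1,99]),np.percentile(f[:,2],[1,99]))
E
python3 m.py
python3 - <<'E'
from h import *
s=np.load("scene.npz")["frame"][130:290,230:400]; t=np.load("top.npz")["frame"][150:270,170:370]
s=cv2.resize(s,None,fx=600/160,fy=600/160,interpolation=2)[:, :]; t=cv2.resize(t,(800,480),interpolation=2)
save("s1",s); save("t1",t)
E
```

```text
scene housing top 378 ((451.1697082519531, 189.07000732421875), (116.9980697631836, 110.9185791015625), 89.96418762207031) 0.12474565129807963
bar 57 ((450.5120849609375, 193.07952880859375), (48.46419906616211, 13.732647895812988), 54.3134651184082) [0.15535152 0.16171381] [0.4495645  0.18875903]
neck rim 229 ((429.0001220703125, -206.0004119873047), (45.704036712646484, 55.056663513183594), 6.9760637283325195) [0.11251126 0.11982238 0.12458844]
head all 1830 ((426.9540710449219, -195.562744140625), (73.97449493408203, 173.57730102539062), 6.921492099761963)
low 1167 ((426.5250244140625, -195.61483764648438), (71.46464538574219, 173.57730102539062), 6.921491622924805)
ringface [0.07674045 0.0791786  0.08272474 0.09260278] [0.39840597 0.48268764] [0.04667089 0.11313711]
top housing top 1270 ((452.10223388671875, 190.60226440429688), (113.37237548828125, 125.77706146240234), 0.25186049938201904) 0.12476168951268396
bar 88 ((452.22515869140625, 192.5412139892578), (43.15280532836914, 12.941619873046875), 55.00885009765625) [0.15987081 0.16436141] [0.45140047 0.19155656]
neck rim 125 ((429.6781311035156, -206.5419464111328), (42.93243408203125, 50.47612762451172), 8.354602813720703) [0.11553326 0.12372246 0.12803878]
head all 1191 ((429.4700622558594, -190.69866943359375), (70.1676025390625, 179.7391357421875), 5.995243549346924)
low 993 ((429.4700622558594, -190.69866943359375), (70.1676025390625, 179.7391357421875), 5.995243549346924)
ringface [0.07836551 0.07898086 0.08380575 0.09717583] [0.39978672 0.48513721] [0.04967872 0.11456792]
```

View pics/t1.png

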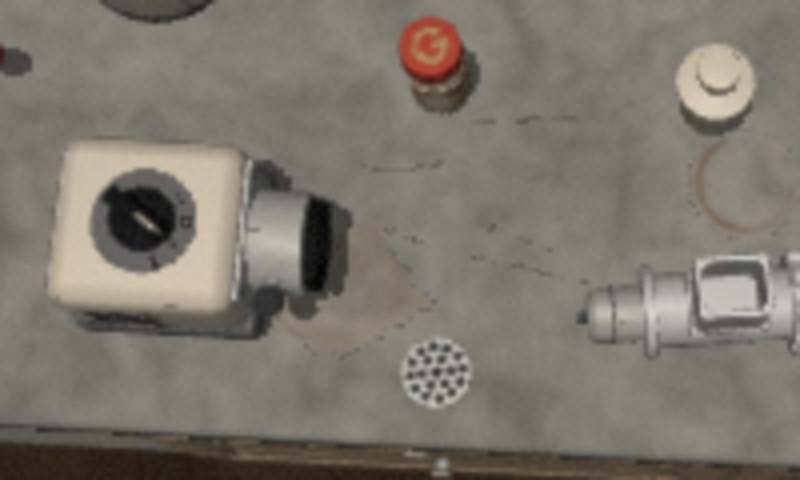

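View pics/s1.png

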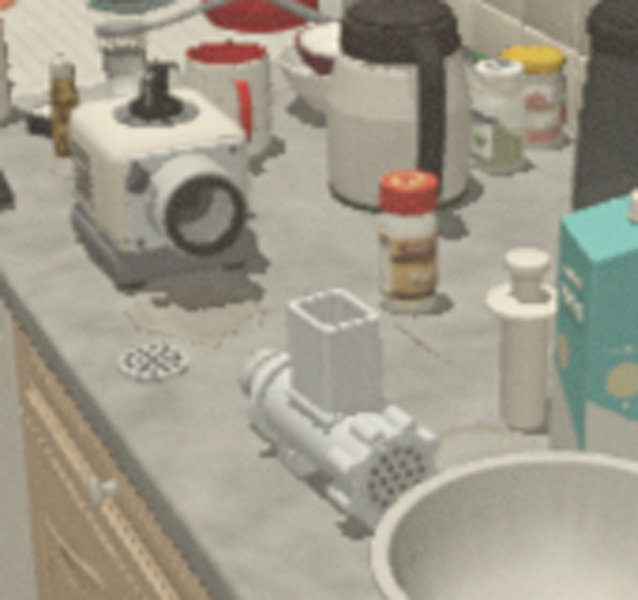

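The scene shows the mincer with its socket facing −y. The knob pointer is obliquely toward −x/−y, about 35° from off, so it is at "low". The head lies at about (0.43, −0.21) with its tail toward the mincer. I'll plan the first move.

```bash
cat >> h.py <<'E'
def down(jaw_deg):
    "rotation with z down, tool x along world yaw jaw_deg"
    c,s=np.cos(np.radians(jaw_deg)),np.sin(np.radians(jaw_deg))
    x=np.array([c,s,0]); z=np.array([0,0,-1.]); return R.from_matrix(np.stack([x,np.cross(z,x),z],1))
def jaw(st):
    m=R.from_rotvec(st["ee_rot"]).as_matrix(); return np.degrees(np.arctan2(m[1,0],m[0,0])), m[:,2]
def delta(st,pos,jaw_deg):
    r=R.from_rotvec(st["ee_rot"]); return r.inv().apply(np.array(pos)-st["ee_pos"]), (r.inv()*down(jaw_deg)).as_rotvec()
E
python3 - <<'E'
from h import *
st=arm.read_state(); print(jaw(st))
for tgt in ([.4515,.191,.27],):
  for j in (-35,145): print(j,delta(st,tgt,j))
a=np.concatenate([np.load(n+".npz")["W"].reshape(-1,3) for n in("scene","top")]); a=a[~np.isnan(a[:,0])]
# max heights near grid
for x in np.arange(.2,.8,.1):
    print(round(x,1),[ (round(float(y),1), round(float(np.max(q[:,2])),2)) for y in np.arange(-.4,.8,.1) if len(q:=a[(abs(a[:,0]-x)<.05)&(abs(a[:,1]-y)<.05)])])
E
```

```text
(np.float64(69.09642933327281), array([ 1.35252646e-05, -1.52112055e-06, -1.00000000e+00]))
-35 (array([-0.31046268,  0.35363895, -0.03643431]), array([ 6.24353306e-06, -1.43831445e-05,  1.81682543e+00]))
145 (array([-0.31046268,  0.35363895, -0.03643431]), array([ 1.34469515e-05,  5.83714405e-06, -1.32476722e+00]))
0.2 [(-0.4, -0.83), (-0.3, -0.84), (-0.2, -0.0), (-0.1, 0.0), (-0.0, 0.0), (0.1, 0.0), (0.2, 0.73), (0.3, 0.73), (0.4, -0.84), (0.5, 0.58), (0.6, 0.57), (0.7, 0.26), (0.8, -0.84)]
0.3 [(-0.4, 0.1), (-0.3, 0.01), (-0.2, 0.01), (-0.1, 0.01), (-0.0, 0.01), (0.1, 0.01), (0.2, 0.01), (0.3, 0.02), (0.4, 0.02), (0.5, 0.57), (0.6, 0.57), (0.7, 0.34), (0.8, 0.01)]
0.4 [(-0.4, 0.1), (-0.3, 0.08), (-0.2, 0.13), (-0.1, 0.07), (-0.0, 0.01), (0.1, 0.13), (0.2, 0.17), (0.3, 0.12), (0.4, 0.1), (0.5, 0.1), (0.6, 0.1), (0.7, 0.08), (0.8, 0.01)]
0.5 [(-0.4, 0.1), (-0.3, 0.19), (-0.2, 0.13), (-0.1, 0.05), (-0.0, 0.01), (0.1, 0.13), (0.2, 0.53), (0.3, 0.53), (0.4, 0.1), (0.5, 0.1), (0.6, 0.06), (0.7, 0.01), (0.8, 0.01)]
0.6 [(-0.4, 0.86), (-0.3, 0.85), (-0.2, 0.82), (-0.1, 0.81), (-0.0, 0.81), (0.1, 0.81), (0.2, 0.81), (0.3, 0.8), (0.4, 0.69), (0.5, 0.57), (0.6, 0.55), (0.7, 0.56), (0.8, 0.56)]
0.7 [(-0.4, 0.15), (-0.3, 0.57), (-0.2, 0.57), (-0.1, 0.57), (-0.0, 0.58), (0.1, 0.57), (0.2, 0.57), (0.3, 0.57), (0.4, 0.57), (0.5, 0.57), (0.6, 0.55), (0.7, 0.56), (0.8, 0.55)]
0.8 [(-0.4, 0.25), (-0.3, 0.54), (-0.2, 0.54), (-0.1, 0.53), (-0.0, 0.54), (0.1, 0.57), (0.2, 0.56), (0.3, 0.56), (0.4, 0.57), (0.5, 0.56), (0.6, 0.56), (0.7, 0.53), (0.8, 0.21)]
```

Run:
```python
from h import *
for n in("scene","top"):
    a=np.load(n+".npz")["W"]
    m=(abs(a[...,0]-.5)<.06)&(abs(a[...,1]-.2)<.2)&(a[...,2]>.17)
    v,u=np.nonzero(m); print(n,len(v)); 
    for i in range(0,len(v),max(1,len(v)//12)): print(u[i],v[i],a[v[i],u[i]].round(3))
```

```text
scene 70
286 16 [0.552 0.282 0.531]
293 17 [0.552 0.228 0.532]
292 18 [0.552 0.236 0.528]
287 19 [0.55  0.269 0.523]
294 19 [0.552 0.221 0.527]
288 20 [0.552 0.268 0.521]
295 20 [0.553 0.216 0.524]
289 21 [0.556 0.27  0.518]
285 22 [0.549 0.285 0.514]
292 22 [0.549 0.228 0.518]
287 23 [0.552 0.276 0.512]
295 23 [0.552 0.214 0.516]
293 24 [0.55  0.224 0.513]
293 25 [0.552 0.23  0.51 ]
top 185
109 103 [0.557 0.285 0.527]
115 104 [0.556 0.274 0.528]
113 105 [0.552 0.275 0.531]
144 105 [0.557 0.22  0.527]
120 106 [0.554 0.266 0.524]
109 107 [0.55  0.285 0.526]
136 107 [0.553 0.235 0.525]
112 108 [0.55  0.281 0.523]
139 108 [0.552 0.23  0.523]
116 109 [0.549 0.275 0.519]
145 109 [0.551 0.219 0.523]
140 110 [0.55  0.23  0.519]
145 111 [0.55  0.222 0.515]
```

View pics/scene.png

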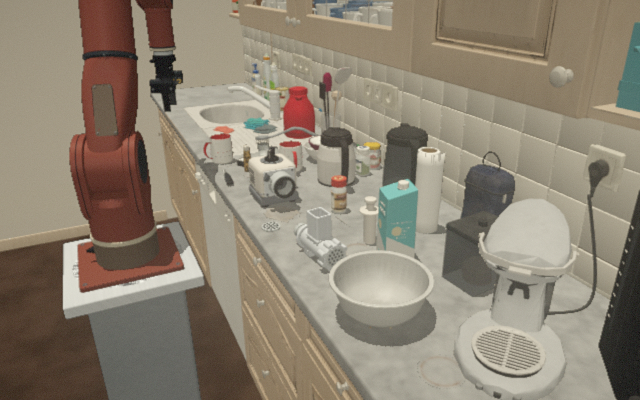

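>>> arm_command(
  commands=[
    [[-0.026,0.0295,-0.003],[0,0,0],0.087],
    [[-0.026,0.0295,-0.003],[0,0,0],0.087],
    [[-0.026,0.0295,-0.003],[0,0,0],0.087],
    [[-0.026,0.0295,-0.003],[0,0,0],0.087],
    [[-0.026,0.0295,-0.003],[0,0,0],0.087],
  ],
)

```text
time: 1.32
ee_pos: [0.3239, 0.4314, 0.2488]
ee_rot: [-2.587, -1.782, -0.0]
wrist_force: [0.1, 1.4, -0.4]
opening: 1.0
```

>>> arm_command(
  commands=[
    [[-0.026,0.0295,-0.003],[0,0,0],0.087],
    [[-0.026,0.0295,-0.003],[0,0,0],0.087],
    [[-0.026,0.0295,-0.003],[0,0,0],0.087],
    [[-0.026,0.0295,-0.003],[0,0,0],0.087],
    [[-0.026,0.0295,-0.003],[0,0,0.12],0.087],
  ],
)

```text
time: 1.73
ee_pos: [0.4153, 0.2572, 0.264]
ee_rot: [-2.688, -1.626, -0.001]
wrist_force: [0.6, 1.7, -0.6]
opening: 0.999
```

>>> arm_command(
  commands=[
    [[0,0,0],[0,0,0.12],0.087],
    [[0,0,0],[0,0,0.12],0.087],
    [[0,0,0],[0,0,0.12],0.087],
    [[0,0,0],[0,0,0.12],0.087],
    [[0,0,0],[0,0,0.12],0.087],
  ],
)

```text
time: 2.15
ee_pos: [0.4148, 0.259, 0.2637]
ee_rot: [-3.051, -0.746, -0.0]
wrist_force: [0.2, -0.1, 0.2]
opening: 0.999
```

>>> arm_command(
  commands=[
    [[0,0,0],[0,0,0.12],0.05],
    [[0,0,0],[0,0,0.12],0.05],
    [[0,0,0],[0,0,0.12],0.05],
    [[0,0,0],[0,0,0.12],0.05],
    [[0,0,0],[0,0,0.12],0.05],
  ],
)

```text
time: 2.57
ee_pos: [0.4147, 0.2591, 0.2637]
ee_rot: [-3.136, 0.188, -0.0]
wrist_force: [-0.0, 0.3, -0.2]
opening: 0.706
```

```bash
cat > look.py <<'E'
from h import *
import sys
st=arm.read_state(); p=arm.snapshot("wrist"); W=cloud(p,st)
save(sys.argv[1],p["frame"]); np.savez(sys.argv[1],W=W,frame=p["frame"])
print(st["time"],np.round(st["ee_pos"],4),jaw(st),np.round(st["wrist_force"],2),np.round(st["q"],2),st["opening"],"cam at",cam(p,st)[:3,3].round(3))
E
python3 look.py w1
```

```text
2.5667 [0.4147 0.2591 0.2637] (np.float64(-6.8759150439096635), array([ 1.58804223e-04,  2.46985100e-04, -9.99999957e-01])) [-0.04  0.34 -0.23] [-0.92 -0.02  0.27  1.81  0.01  1.35 -0.77] 0.7057311103896241 cam at [0.423 0.329 0.414]
```

View pics/w1.png

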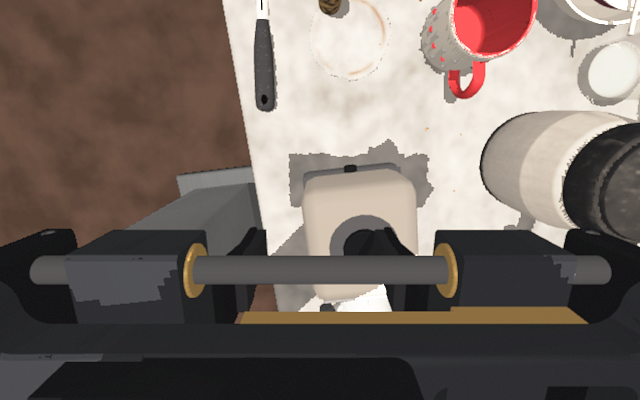

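The wrist view shows the mincer with its knob half hidden behind the fingers (about pixel (370, 240)). The knob position from the fixed cameras is good enough, so I'll move over it and look at the pose.

>>> arm_command(
  commands=[
    [[0,0,0],[0,0,0.1225],0.05],
    [[0,0,0],[0,0,0.1225],0.05],
    [[0,0,0],[0,0,0.1225],0.05],
    [[0,0,0],[0,0,0.1225],0.05],
    [[0.0346,0.01735,0.0],[0,0,0],0.05],
  ],
)

```text
time: 3.03
ee_pos: [0.4304, 0.2311, 0.2634]
ee_rot: [-2.997, 0.936, 0.003]
wrist_force: [0.1, 1.2, -0.6]
opening: 0.575
```

>>> arm_command(
  commands=[
    [[0.0346,0.01735,0.0],[0,0,0],0.05],
    [[0,0,0.03],[0,0,0],0.05],
    [[0,0,0.02],[0,0,0],0.05],
    [[0,0,0],[0,0,0],0.05],
  ],
)

```text
time: 3.37
ee_pos: [0.4503, 0.1897, 0.2101]
ee_rot: [2.996, -0.931, -0.005]
wrist_force: [-1.2, -0.6, -1.5]
opening: 0.576
```

```bash
python3 look.py w2
python3 - <<'E'
from h import *
st=arm.read_state(); print(delta(st,[.4515,.191,.1505],-35))
E
```

```text
3.3667 [0.4503 0.1897 0.2101] (np.float64(-34.52182786990424), array([-0.00452185, -0.00284635, -0.99998573])) [-1.17 -0.58 -1.47] [-0.84  0.01  0.35  1.89 -0.    1.25 -1.09] 0.576057647005133 cam at [0.491 0.249 0.36 ]
(array([ 0.00029012, -0.00090159,  0.06176333]), array([0.00317154, 0.00129896, 0.00872836]))
```

>>> arm_command(
  commands=[
    [[0.0005,-0.0005,0.02],[0,0,0],0.05],
    [[0,0,0.02],[0,0,0],0.05],
    [[0,0,0.018],[0,0,0],0.05],
    [[0,0,0],[0,0,0],0.05],
    [[0,0,0],[0,0,0],0.05],
  ],
)

```text
time: 3.83
ee_pos: [0.4527, 0.1918, 0.1565]
ee_rot: [3.0, -0.932, -0.0]
wrist_force: [-0.2, -0.0, -0.2]
opening: 0.572
```

>>> arm_command(
  commands=[
    [[0,0,0.0055],[0,0,0],0.05],
    [[0,0,0],[0,0,0],0.0],
    [[0,0,0],[0,0,0],0.0],
    [[0,0,0],[0,0,0],0.0],
    [[0,0,0],[0,0,0],0.0],
  ],
  newtons=30,
)

```text
time: 4.25
ee_pos: [0.4529, 0.1915, 0.1506]
ee_rot: [-2.999, 0.934, -0.001]
wrist_force: [-0.7, -0.6, 0.4]
opening: 0.356
```

>>> arm_command(
  commands=[
    [[0,0,0],[0,0,0],0.0],
    [[0,0,0],[0,0,0],0.0],
    [[0,0,0],[0,0,0],0.0],
  ],
)

```text
time: 4.5
ee_pos: [0.4506, 0.1929, 0.1502]
ee_rot: [-3.0, 0.933, 0.007]
wrist_force: [-6.6, 0.3, 7.6]
opening: 0.144
```

```bash
python3 look.py w3
python3 - <<'E'
from h import *
p=arm.snapshot("top");W=cloud(p); save("t2",cv2.resize(p["frame"][170:250,170:270],None,fx=6,fy=6))
st=arm.read_state();print(st["wrist_force"],st["torque"],st["opening"]*.087)
E
```

```text
4.5 [0.4506 0.1929 0.1502] (np.float64(-34.54193812408179), array([-0.003966  ,  0.00164599, -0.99999078])) [-6.58  0.27  7.61] [-0.83  0.07  0.35  1.96 -0.03  1.12 -1.07] 0.14442254514840988 cam at [0.491 0.251 0.301]
[-10.1188109    4.71288147   6.42820982] [ 0.81461413  2.37146746 -0.03573879] 0.01263420279358916
```

>>> arm_command(
  commands=[
    [[-0.0025,0,0],[0,0,0],0.0],
    [[0,0,0],[0,0,-0.1],0.0],
    [[0,0,0],[0,0,-0.1],0.0],
    [[0,0,0],[0,0,-0.1],0.0],
    [[0,0,0],[0,0,-0.1],0.0],
  ],
  newtons=40,
)

```text
time: 5.02
ee_pos: [0.4515, 0.1925, 0.1503]
ee_rot: [-3.126, 0.313, -0.003]
wrist_force: [3.8, -0.4, -1.1]
opening: 0.145
```

>>> arm_command(
  commands=[
    [[0,0,0],[0,0,-0.1],0.0],
    [[0,0,0],[0,0,-0.105],0.0],
    [[0,0,0],[0,0,0],0.0],
    [[0,0,0],[0,0,0],0.0],
    [[0,0,0],[0,0,0],0.0],
  ],
)

```text
time: 5.43
ee_pos: [0.4521, 0.1924, 0.1503]
ee_rot: [-3.142, -0.0, -0.005]
wrist_force: [5.9, 0.1, -3.9]
opening: 0.15
```

```bash
python3 look.py w4
python3 - <<'E'
from h import *
st=arm.read_state();print(st["wrist_force"],st["torque"],st["opening"]*.087)
E
```

```text
5.4333 [0.4521 0.1924 0.1503] (np.float64(0.013888353810431138), array([ 2.95356953e-03,  4.97344893e-05, -9.99995637e-01])) [ 5.93  0.08 -3.88] [-0.81  0.07  0.33  1.97 -0.02  1.11 -0.47] 0.14980152638224634 cam at [0.451 0.263 0.301]
[ 6.71814429 -0.31587817 -4.01863205] [-0.10701429 -1.33484732  0.01424164] 0.01270536610709169
```

>>> arm_command(
  commands=[
    [[0,0,0],[0,0,0],0.05],
    [[0,0,0],[0,0,0],0.05],
    [[0,0,-0.03],[0,0,0],0.05],
    [[0,0,-0.04],[0,0,0],0.06],
    [[0,0.04,-0.04],[0,0,0],0.087],
  ],
)

```text
time: 5.9
ee_pos: [0.4498, 0.1679, 0.2515]
ee_rot: [-3.141, -0.012, -0.0]
wrist_force: [1.2, -0.1, 0.8]
opening: 0.44
```

>>> arm_command(
  commands=[
    [[0,0.04,0],[0,0,0],0.087],
    [[0,0.04,0],[0,0,0],0.087],
    [[0,0.04,0],[0,0,0],0.087],
    [[0,0.04,0],[0,0,0],0.087],
    [[0,0.04,0],[0,0,0],0.087],
  ],
)

```text
time: 6.32
ee_pos: [0.4502, -0.0385, 0.2497]
ee_rot: [-3.141, -0.002, -0.0]
wrist_force: [1.0, -0.6, 0.1]
opening: 0.82
```

>>> arm_command(
  commands=[
    [[0,0,0],[0,0,0],0.087],
    [[0,0,0],[0,0,0],0.087],
    [[0,0,0],[0,0,0],0.087],
  ],
)

```text
time: 6.57
ee_pos: [0.4507, -0.0361, 0.2495]
ee_rot: [-3.141, -0.001, 0.0]
wrist_force: [0.2, 0.8, -0.5]
opening: 0.981
```

```bash
python3 look.py w5
python3 - <<'E'
from h import *
p=arm.snapshot("top"); W=cloud(p); np.savez("top",W=W,frame=p["frame"])
p=arm.snapshot("scene"); W=cloud(p); np.savez("scene",W=W,frame=p["frame"])
E
sed 's/("scene","top")/("scene","top","w5")/' m.py | python3 -
```

```text
6.5667 [ 0.4507 -0.0361  0.2495] (np.float64(0.05296454433709162), array([-1.63336993e-04,  4.76830261e-04, -9.99999873e-01])) [ 0.2   0.79 -0.45] [-0.62 -0.13  0.56  1.92  0.07  1.33 -0.08] 0.9806242852526299 cam at [0.45  0.035 0.4  ]
scene housing top 378 ((449.7807312011719, 190.97048950195312), (112.30939483642578, 121.59555053710938), 1.4714428186416626) 0.12471011242769192
bar 53 ((449.82452392578125, 192.1911163330078), (47.90883255004883, 12.80908203125), 88.26419830322266) [0.15644296 0.16165979] [0.44923764 0.18807449]
neck rim 225 ((427.2774353027344, -205.08404541015625), (44.60307693481445, 54.90125274658203), 9.52369499206543) [0.11296584 0.11973269 0.12490031]
head all 1827 ((416.54766845703125, -198.6372528076172), (70.28378295898438, 173.0828094482422), 15.240011215209961)
low 1155 ((416.6893310546875, -199.15728759765625), (70.28378295898438, 172.00485229492188), 15.240011215209961)
ringface [0.07656259 0.07857238 0.08250138 0.09232992] [0.39742131 0.48366332] [0.04584568 0.1132399 ]
top housing top 1283 ((451.637451171875, 190.10986328125), (127.96089935302734, 11
[... 504 characters left out ...]
656, -190.24481201171875), (70.73538970947266, 178.79031372070312), 5.853378772735596)
ringface [0.09877188 0.10023588 0.10366777 0.1095042 ] [0.39794896 0.4871036 ] [0.08431412 0.11486991]
w5 housing top 0 ((0.0, 0.0), (0.0, 0.0), 0.0) nan
neck rim 14 ((412.4955749511719, -181.8087615966797), (9.985455513000488, 1.8130048513412476), 4.077245712280273) [0.11223912 0.11341334 0.11530488]
head all 2017 ((426.1567077636719, -161.6455078125), (53.47684860229492, 124.57164764404297), 4.127143859863281)
low 1743 ((424.0024108886719, -162.424072265625), (51.332557678222656, 126.2494125366211), 7.196758270263672)
ringface [0.08019042 0.0808043  0.08652632 0.10054797] [0.39909389 0.48628042] [0.04995355 0.11371533]
  return _methods._mean(a, axis=axis, dtype=dtype,
  ret = ret.dtype.type(ret / rcount)
```

View pics/w5.png

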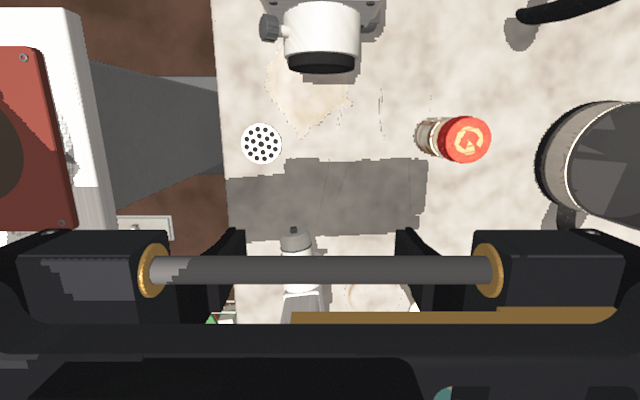

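```bash
cat > fit.py <<'E'
from h import *
from scipy.optimize import least_squares
def box(P,a,b): P=P[~np.isnan(P[:,0])]; return P[((P>a)&(P<b)).all(1)]
for n in ("w5","top","scene"):
    P=np.load(n+".npz")["W"].reshape(-1,3)
    for nm,a,b,r,y0 in (("collar",[.415,.092,.09],[.5,.12,.115],.037,.105),("ring",[.415,.078,.085],[.5,.087,.112],.033,.083)):
        q=box(P,a,b)
        if len(q)<15: print(n,nm,"few",len(q)); continue
        def f(p,q=q): return np.hypot(q[:,0]-p[0],q[:,2]-p[1])-r
        s=least_squares(f,[.45,.075],loss="soft_l1",f_scale=.001); print(n,nm,len(q),s.x.round(4),"zfix",least_squares(lambda p:f([p[0],.075]),[.45],loss="soft_l1",f_scale=.001).x.round(4), "rms",np.sqrt(np.mean(s.fun**2)).round(4),"ymin",np.percentile(q[:,1],[1,3]).round(4))
    # axis slope over collar
    q=box(P,[.415,.085,.09],[.5,.12,.115])
    # head: neck centre with 42x50 rectangle via minAreaRect on rim, barrel/tail line fit
    q=box(P,[.38,-.15,.02],[.48,-.09,.08])
    if len(q)>20:
        s=least_squares(lambda p:(np.hypot((q[:,0]-p[0]-p[1]*(q[:,1]+.12)),(q[:,2]-.036))-.020),[.42,-.1],loss="soft_l1",f_scale=.001); print(n,"tail x at y-.12, slope",s.x.round(4),len(q),np.percentile(q[:,1],[95,99,100]))
E
python3 fit.py
```

```text
w5 collar 2664 [0.4516 0.0744] zfix [0.4515] rms 0.0015 ymin [0.0923 0.0929]
w5 ring 594 [0.4516 0.074 ] zfix [0.4516] rms 0.0014 ymin [0.0801 0.0802]
w5 tail x at y-.12, slope [ 0.4179 -0.4197] 811 [-0.10518532 -0.10012858 -0.09975178]
top collar 169 [0.4525 0.0755] zfix [0.4526] rms 0.003 ymin [0.0995 0.1003]
top ring few 0
top tail x at y-.12, slope [ 0.4198 -0.1137] 213 [-0.109916   -0.10449728 -0.10160149]
scene collar 89 [0.4506 0.0745] zfix [0.4507] rms 0.0023 ymin [0.0921 0.0927]
scene ring 69 [0.4501 0.072 ] zfix [0.4501] rms 0.0028 ymin [0.0783 0.0785]
scene tail x at y-.12, slope [0.4186 0.0462] 68 [-0.11347539 -0.11232999 -0.11178036]
```

>>> arm_command(
  commands=[
    [[-0.0042,0.034,0],[0,0,0],0.087],
    [[-0.0042,0.034,0],[0,0,0],0.087],
    [[-0.0042,0.034,0],[0,0,0],0.087],
    [[-0.0042,0.034,0.02],[0,0,0],0.087],
    [[-0.0042,0.034,0.02],[0,0,-0.117],0.087],
  ],
)

```text
time: 7.13
ee_pos: [0.4312, -0.2025, 0.2128]
ee_rot: [3.138, 0.154, 0.003]
wrist_force: [0.5, -0.4, -0.7]
opening: 1.004
```

>>> arm_command(
  commands=[
    [[0,0,0.02],[0,0,0],0.087],
    [[0,0,0],[0,0,0],0.087],
    [[0,0,0],[0,0,0],0.087],
  ],
)

```text
time: 7.38
ee_pos: [0.4308, -0.1997, 0.1923]
ee_rot: [-3.137, -0.155, 0.004]
wrist_force: [-0.6, 0.7, 0.9]
opening: 1.001
```

```bash
python3 look.py w6
python3 - <<'E'
from h import *
st=arm.read_state(); print(delta(st,[.4297,-.2065,.1],6.7))
p=np.load("w6.npz")["W"].reshape(-1,3); p=p[~np.isnan(p[:,0])]
q=p[(abs(p[:,0]-.43)<.05)&(abs(p[:,1]+.2)<.05)&(p[:,2]>.115)&(p[:,2]<.132)]
print(len(q),cv2.minAreaRect((q[:,:2]*1000).astype(np.float32)),np.percentile(q,[1,99],axis=0).round(4))
# tail+barrel centreline
for y in np.arange(-.18,-.09,.01):
    q=p[(abs(p[:,0]-.42)<.05)&(abs(p[:,1]-y)<.005)&(p[:,2]>.03)&(p[:,2]<.075)]
    if len(q)>10: print(y.round(3),len(q),np.percentile(q[:,0],[2,98]).round(4),np.percentile(q[:,2],99).round(3), q[q[:,2]>np.percentile(q[:,2],85)][:,0].mean().round(4))
E
```

```text
7.3833 [ 0.4308 -0.1997  0.1923] (np.float64(5.670102773958714), array([-2.52825547e-03,  4.15460009e-04, -9.99996718e-01])) [-0.58  0.67  0.9 ] [-0.49 -0.04  0.83  1.96  0.03  1.21  0.43] 1.0014655704635151 cam at [ 0.424 -0.129  0.343]
(array([-0.00237799,  0.00668141,  0.09318605]), array([-0.00037868,  0.0007956 , -0.01707195]))
1480 ((428.9910583496094, -204.74636840820312), (41.67901611328125, 50.393211364746094), 6.8932600021362305) [[ 0.4069 -0.23    0.1153]
 [ 0.4512 -0.1783  0.1248]]
-0.18 471 [0.4016 0.4503] 0.075 0.4277
-0.17 540 [0.4005 0.4492] 0.062 0.4248
-0.16 562 [0.3958 0.448 ] 0.065 0.4207
-0.15 670 [0.3931 0.4515] 0.069 0.4228
-0.14 498 [0.4027 0.45  ] 0.062 0.428
-0.13 463 [0.4013 0.4393] 0.056 0.42
-0.12 477 [0.3993 0.4382] 0.056 0.4196
-0.11 358 [0.4011 0.4367] 0.056 0.4183
-0.1 49 [0.4128 0.4205] 0.041 0.4172
```

View pics/w6.png

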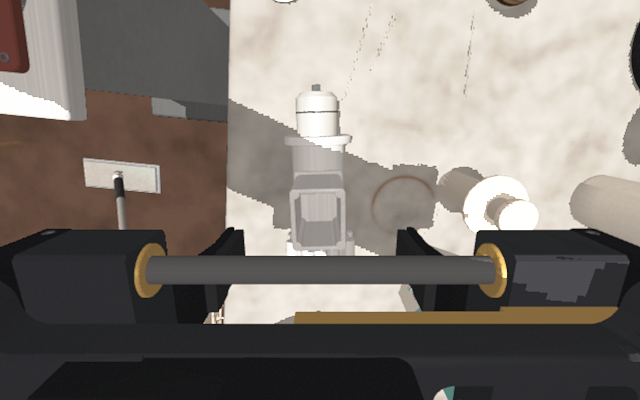

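The wrist view shows the neck rim at pixels (292–346, 178–248), centred at (0.429, −0.205) with yaw 6.9°. Its 41.7×50.4 mm size agrees with the stated dimensions, so I'll descend.

>>> arm_command(
  commands=[
    [[-0.0023,0.005,0.02],[0,0,-0.02],0.087],
    [[0,0,0.025],[0,0,0],0.087],
    [[0,0,0.025],[0,0,0],0.087],
    [[0,0,0.017],[0,0,0],0.087],
    [[0,0,0],[0,0,0],0.087],
  ],
)

```text
time: 7.85
ee_pos: [0.4285, -0.2041, 0.104]
ee_rot: [-3.135, -0.19, 0.006]
wrist_force: [-0.8, 0.4, -0.5]
opening: 1.0
```

>>> arm_command(
  commands=[
    [[0,0,0],[0,0,0],0.087],
    [[0,0,0],[0,0,0],0.087],
  ],
)

```text
time: 8.02
ee_pos: [0.4304, -0.2058, 0.1073]
ee_rot: [-3.136, -0.188, -0.003]
wrist_force: [0.6, -0.2, -0.0]
opening: 1.0
```

>>> arm_command(
  commands=[
    [[-0.0012,0,0.007],[0,0,0],0.087],
    [[0,0,0],[0,0,0],0.03],
    [[0,0,0],[0,0,0],0.03],
    [[0,0,0],[0,0,0],0.03],
    [[0,0,0],[0,0,0],0.03],
  ],
  newtons=55,
)

```text
time: 8.43
ee_pos: [0.4281, -0.2063, 0.099]
ee_rot: [-3.136, -0.186, -0.0]
wrist_force: [1.5, -0.8, -0.4]
opening: 0.785
```

>>> arm_command(
  commands=[
    [[0,0,0],[0,0,0],0.03],
    [[0,0,0],[0,0,0],0.03],
    [[0,0,0],[0,0,0],0.03],
    [[0,0,0],[0,0,0],0.03],
  ],
)

```text
time: 8.77
ee_pos: [0.4282, -0.2063, 0.0988]
ee_rot: [-3.136, -0.186, -0.001]
wrist_force: [4.4, 0.8, -4.1]
opening: 0.478
```

```bash
python3 look.py w7
```

```text
8.7667 [ 0.4282 -0.2063  0.0988] (np.float64(6.803566071715301), array([ 4.57319435e-04,  3.39989653e-04, -9.99999838e-01])) [ 4.39  0.84 -4.14] [-0.45  0.12  0.86  2.07 -0.11  1.    0.59] 0.4783841600489718 cam at [ 0.419 -0.136  0.25 ]
```

>>> arm_command(
  commands=[
    [[0,0,-0.01],[0,0,0],0.03],
    [[0,0,-0.015],[0,0,0],0.03],
    [[0,0,-0.015],[0,0,0],0.03],
    [[0,0,0],[0,0,0.06],0.03],
    [[0,0,0],[0,0,0.0588],0.03],
  ],
)

```text
time: 9.23
ee_pos: [0.4277, -0.2063, 0.1395]
ee_rot: [-3.141, 0.004, -0.0]
wrist_force: [0.5, -0.0, -7.3]
opening: 0.478
```

>>> arm_command(
  commands=[
    [[0.006,-0.025,0],[0,0,0],0.03],
    [[0.006,-0.03,0],[0,0,0],0.03],
    [[0.006,-0.03,0],[0,0,0],0.03],
    [[0.005,-0.03,0],[0,0,0],0.03],
    [[0,-0.03,0],[0,0,0],0.03],
  ],
)

```text
time: 9.65
ee_pos: [0.4508, -0.06, 0.139]
ee_rot: [3.141, -0.001, -0.001]
wrist_force: [1.1, 0.1, -6.8]
opening: 0.479
```

>>> arm_command(
  commands=[
    [[0,-0.012,0],[0,0,0],0.03],
    [[0,0,0],[0,0,0],0.03],
    [[0,0,0],[0,0,0],0.03],
    [[0,0,0],[0,0,0],0.03],
  ],
)

```text
time: 9.98
ee_pos: [0.4504, -0.0502, 0.1387]
ee_rot: [3.141, -0.001, -0.002]
wrist_force: [-0.3, -0.3, -6.9]
opening: 0.476
```

```bash
python3 look.py w8
cat > fit2.py <<'E'
from h import *
import sys
from scipy.optimize import least_squares
n=sys.argv[1]
p=np.load(n+".npz")["W"].reshape(-1,3); p=p[~np.isnan(p[:,0])]
st=arm.read_state(); yn=st["ee_pos"][1]
def cyl(nm,y0,y1,r,zlo,z0,xr=.045):
    q=p[(abs(p[:,0]-.452)<xr)&(p[:,1]>y0)&(p[:,1]<y1)&(p[:,2]>zlo)&(p[:,2]<z0+r+.006)]
    if len(q)<20: print(nm,"few");return
    ym=(y0+y1)/2
    s=least_squares(lambda a:np.hypot(q[:,0]-a[0]-a[2]*(q[:,1]-ym),q[:,2]-a[1]-a[3]*(q[:,1]-ym))-r,[.452,z0,0,0],loss="soft_l1",f_scale=.001)
    print(nm,len(q),"x,z,slopes",s.x.round(4),"rms",np.sqrt(np.mean(s.fun**2)).round(4),"y",np.percentile(q[:,1],[1,99]).round(4))
f=yn+.0606
cyl("tail",f+.006,f+.034,.020,.080,.075)
cyl("barrel",f-.03,f-.008,.026,.085,.075)
cyl("collar",.093,.118,.037,.09,.075,.036)
cyl("ring",.079,.087,.033,.085,.075,.036)
q=p[(abs(p[:,0]-.452)<.05)&(abs(p[:,1]-f)<.02)&(p[:,2]>.1035)&(p[:,2]<.115)]; print("flange top y",np.percentile(q[:,1],[2,50,98]).round(4) if len(q) else "", len(q))
E
python3 fit2.py w8
```

```text
9.9833 [ 0.4504 -0.0502  0.1387] (np.float64(-0.05353851755400077), array([-9.79365423e-04, -1.07775562e-04, -9.99999515e-01])) [-0.29 -0.33 -6.91] [-0.67 -0.02  0.69  2.07  0.01  1.09  0.01] 0.4756579521463683 cam at [0.45  0.021 0.289]
tail 2754 x,z,slopes [ 0.4504  0.075  -0.0045 -0.0058] rms 0.0006 y [0.0166 0.0439]
barrel 2331 x,z,slopes [ 0.4505  0.0751 -0.0049  0.0088] rms 0.0011 y [-0.0196  0.0018]
collar few
ring 899 x,z,slopes [ 0.4515  0.0741 -0.0315  1.1495] rms 0.0019 y [0.08   0.0856]
flange top y [0.0017 0.0058 0.0094] 748
```

View pics/w8.png

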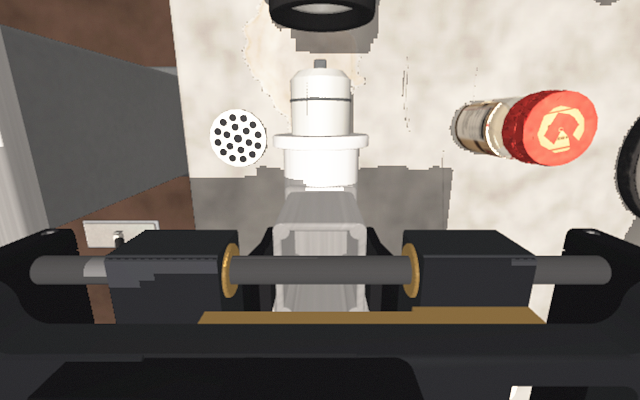

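The view shows the tail pointing at the socket, with tail axis x=0.4504 and z=0.075 against a socket axis of x≈0.4515. I'll shift +1 mm in x and insert.

>>> arm_command(
  commands=[
    [[0.001,-0.012,0],[0,0,0],0.03],
    [[0,-0.012,0],[0,0,0],0.03],
    [[0,0,0],[0,0,0],0.03],
    [[0,0,0],[0,0,0],0.03],
  ],
)

```text
time: 10.37
ee_pos: [0.4518, -0.0259, 0.1388]
ee_rot: [-3.142, 0.001, 0.001]
wrist_force: [0.4, -0.6, -7.6]
opening: 0.481
```

>>> arm_command(
  commands=[
    [[0,-0.005,0],[0,0,0],0.03],
    [[0,-0.005,0],[0,0,0],0.03],
    [[0,-0.005,0],[0,0,0],0.03],
    [[0,-0.005,0],[0,0,0],0.03],
    [[0,0,0],[0,0,0],0.03],
  ],
)

```text
time: 10.78
ee_pos: [0.4519, -0.0041, 0.1388]
ee_rot: [-3.141, -0.002, 0.0]
wrist_force: [0.6, 1.1, -6.7]
opening: 0.477
```

```bash
python3 look.py w9; python3 fit2.py w9
```

```text
10.7833 [ 0.4519 -0.0041  0.1388] (np.float64(0.06697049160788508), array([-2.64005544e-04,  7.18056553e-04, -9.99999707e-01])) [ 0.62  1.11 -6.69] [-0.72 -0.02  0.63  2.07  0.01  1.09 -0.09] 0.47693533334079147 cam at [0.451 0.067 0.289]
tail 2510 x,z,slopes [ 0.4517  0.0769 -0.0147  0.2483] rms 0.0052 y [0.0621 0.0894]
barrel 2329 x,z,slopes [ 0.452   0.0752 -0.0082 -0.0007] rms 0.0007 y [0.0261 0.047 ]
collar 5750 x,z,slopes [ 0.4514  0.0743 -0.0034  0.0047] rms 0.0011 y [0.0933 0.1177]
ring 1446 x,z,slopes [ 0.4515  0.0733 -0.034   0.4902] rms 0.0037 y [0.0792 0.0869]
flange top y [0.0479 0.052  0.0556] 750
```

>>> arm_command(
  commands=[
    [[-0.0003,-0.005,0.0007],[0,0,0],0.03],
    [[0,-0.005,0],[0,0,0],0.03],
    [[0,-0.005,0],[0,0,0],0.03],
    [[0,-0.003,0],[0,0,0],0.03],
    [[0,0,0],[0,0,0],0.03],
  ],
)

```text
time: 11.25
ee_pos: [0.4517, 0.0137, 0.1381]
ee_rot: [-3.141, -0.002, 0.0]
wrist_force: [-0.1, 1.2, -6.8]
opening: 0.481
```

>>> arm_command(
  commands=[
    [[0,-0.001,0],[0,0,0],0.03],
    [[0,-0.001,0],[0,0,0],0.03],
    [[0,-0.001,0],[0,0,0],0.03],
    [[0,0,0],[0,0,0],0.03],
  ],
)

```text
time: 11.58
ee_pos: [0.4516, 0.0158, 0.1381]
ee_rot: [-3.141, 0.0, 0.0]
wrist_force: [0.2, 0.6, -8.0]
opening: 0.485
```

>>> arm_command(
  commands=[
    [[0,-0.001,0],[0,0,0],0.03],
    [[0,0,0],[0,0,0],0.03],
    [[0,0,0],[0,0,0],0.03],
  ],
)

```text
time: 11.83
ee_pos: [0.4516, 0.0167, 0.1381]
ee_rot: [-3.141, 0.0, 0.0]
wrist_force: [-0.7, -0.5, -8.3]
opening: 0.478
```

>>> arm_command(
  commands=[
    [[0,-0.001,0],[0,0,0],0.03],
    [[0,-0.001,0],[0,0,0],0.03],
    [[0,0,0],[0,0,0],0.03],
    [[0,0,0],[0,0,0],0.03],
  ],
)

```text
time: 12.17
ee_pos: [0.4517, 0.0188, 0.1381]
ee_rot: [-3.141, -0.0, 0.0]
wrist_force: [1.0, 1.2, -7.1]
opening: 0.481
```

>>> arm_command(
  commands=[
    [[0,-0.001,0],[0,0,0],0.03],
    [[0,-0.001,0],[0,0,0],0.03],
    [[0,0,0],[0,0,0],0.03],
    [[0,0,0],[0,0,0],0.03],
  ],
)

```text
time: 12.5
ee_pos: [0.4517, 0.0206, 0.1381]
ee_rot: [-3.141, 0.0, 0.0]
wrist_force: [0.3, -1.0, -7.0]
opening: 0.479
```

>>> arm_command(
  commands=[
    [[0,-0.001,0],[0,0,0],0.03],
    [[0,-0.001,0],[0,0,0],0.03],
    [[0,0,0],[0,0,0],0.03],
    [[0,0,0],[0,0,0],0.03],
  ],
)

```text
time: 12.83
ee_pos: [0.4516, 0.0221, 0.1382]
ee_rot: [3.141, -0.001, -0.001]
wrist_force: [-0.4, -4.0, -5.2]
opening: 0.477
```

```bash
cat > f.py <<'E'
from h import *
a=[]
for i in range(5):
    s=arm.read_state(); a.append(np.r_[s["wrist_force"],s["torque"],s["ee_pos"]]); arm.snapshot("top")
print(np.mean(a,0).round(4),np.std(a,0)[:3].round(2),s["time"],s["opening"])
E
python3 f.py
```

```text
[-0.686  -4.6784 -4.6947 -1.2263  0.2131 -0.0694  0.4516  0.0222  0.1381] [0.29 0.46 0.4 ] 13.0333 0.4810753166371893
```

>>> arm_command(
  commands=[
    [[0,-0.001,0],[0,0,0],0.03],
    [[0,-0.001,0],[0,0,0],0.03],
    [[0,0,0],[0,0,0],0.03],
    [[0,0,0],[0,0,0],0.03],
  ],
)

```text
time: 13.42
ee_pos: [0.4516, 0.0236, 0.1382]
ee_rot: [3.141, -0.001, -0.001]
wrist_force: [-1.9, -7.9, -2.7]
opening: 0.48
```

```bash
python3 f.py
```

```text
[-1.4451 -8.4241 -2.6614 -2.0276  0.334  -0.0904  0.4516  0.0236  0.1382] [0.49 0.84 0.5 ] 13.6167 0.4797844111973538
```

>>> arm_command(
  commands=[
    [[0,-0.001,0],[0,0,0],0.03],
    [[0,-0.0013,0],[0,0,0],0.03],
    [[0,0,0],[0,0,0],0.03],
    [[0,0,0],[0,0,0],0.03],
  ],
  newtons=60,
)

```text
time: 14.0
ee_pos: [0.4517, 0.025, 0.1383]
ee_rot: [3.14, -0.002, -0.001]
wrist_force: [-1.5, -12.8, -0.8]
opening: 0.485
```

```bash
python3 f.py; python3 look.py w10; python3 fit2.py w10;  python3 - <<'E'
from h import *
p=np.load("w10.npz")["W"].reshape(-1,3); p=p[~np.isnan(p[:,0])]
q=p[(abs(p[:,0]-.452)<.022)&(abs(p[:,1]-.024)<.03)&(p[:,2]>.155)&(p[:,2]<.17)]
c,*_=np.linalg.lstsq(np.c_[q[:,:2]-[.452,.024],np.ones(len(q))],q[:,2],rcond=None); print("rim plane slope x,y,z",c.round(4),len(q))
E
```

```text
[ -1.5644 -12.0702  -1.0436  -2.8363   0.524   -0.1108   0.4516   0.025
   0.1382] [0.47 0.37 0.17] 14.2 0.48113142452144564
14.25 [0.4516 0.0249 0.1382] (np.float64(-0.0968148806481423), array([-5.89948561e-04, -1.76699546e-03, -9.99998265e-01])) [ -1.82 -11.89  -1.51] [-0.75 -0.02  0.6   2.07  0.01  1.09 -0.16] 0.47921764699644026 cam at [0.451 0.096 0.289]
tail 1255 x,z,slopes [ 0.447   0.0962 -0.0015  0.0034] rms 0.0118 y [0.0918 0.1193]
barrel 2329 x,z,slopes [ 0.4518  0.0745 -0.0022  0.0231] rms 0.0015 y [0.0557 0.0774]
collar 5099 x,z,slopes [ 0.4514  0.0743 -0.0075  0.0037] rms 0.0011 y [0.0932 0.1178]
ring 1269 x,z,slopes [ 0.4517  0.0741 -0.0548 -0.0513] rms 0.0007 y [0.0791 0.0869]
flange top y [0.0776 0.0948 0.1051] 3509
rim plane slope x,y,z [0.0056 0.0271 0.1611] 2961
```

View pics/w10.png

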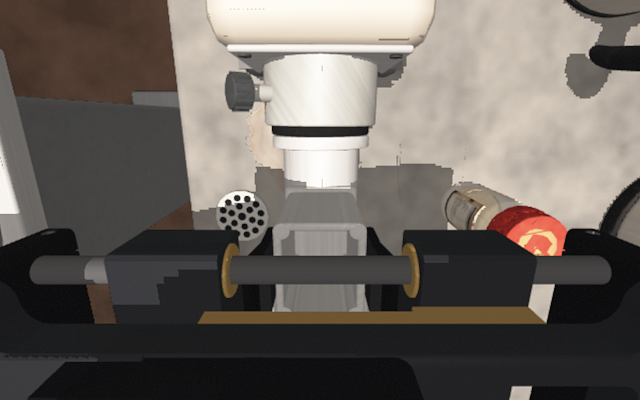

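The view shows the flange against the black ring at pixels (272–368, 135), and it looks square. I'll hold for over two seconds and re-check.

>>> arm_command(
  commands=[
    [[0,0,0],[0,0,0],0.03],
    [[0,0,0],[0,0,0],0.03],
    [[0,0,0],[0,0,0],0.03],
    [[0,0,0],[0,0,0],0.03],
    [[0,0,0],[0,0,0],0.03],
  ],
)

```text
time: 14.72
ee_pos: [0.4516, 0.025, 0.1383]
ee_rot: [3.14, -0.003, -0.001]
wrist_force: [-1.9, -11.4, -0.2]
opening: 0.473
```

>>> arm_command(
  commands=[
    [[0,0,0],[0,0,0],0.03],
    [[0,0,0],[0,0,0],0.03],
    [[0,0,0],[0,0,0],0.03],
    [[0,0,0],[0,0,0],0.03],
    [[0,0,0],[0,0,0],0.03],
  ],
)

```text
time: 15.13
ee_pos: [0.4516, 0.025, 0.1382]
ee_rot: [3.14, -0.003, -0.001]
wrist_force: [-1.5, -12.0, -0.6]
opening: 0.479
```

>>> arm_command(
  commands=[
    [[0,0,0],[0,0,0],0.03],
    [[0,0,0],[0,0,0],0.03],
    [[0,0,0],[0,0,0],0.03],
    [[0,0,0],[0,0,0],0.03],
    [[0,0,0],[0,0,0],0.03],
  ],
)

```text
time: 15.55
ee_pos: [0.4517, 0.025, 0.1383]
ee_rot: [3.14, -0.003, -0.001]
wrist_force: [-1.7, -12.1, -1.4]
opening: 0.475
```

>>> arm_command(
  commands=[
    [[0,0,0],[0,0,0],0.03],
    [[0,0,0],[0,0,0],0.03],
    [[0,0,0],[0,0,0],0.03],
    [[0,0,0],[0,0,0],0.03],
    [[0,0,0],[0,0,0],0.03],
  ],
)

```text
time: 15.97
ee_pos: [0.4516, 0.025, 0.1382]
ee_rot: [3.14, -0.003, -0.001]
wrist_force: [-2.2, -12.3, -1.0]
opening: 0.478
```

>>> arm_command(
  commands=[
    [[0,0,0],[0,0,0],0.03],
    [[0,0,0],[0,0,0],0.03],
    [[0,0,0],[0,0,0],0.03],
    [[0,0,0],[0,0,0],0.03],
    [[0,0,0],[0,0,0],0.03],
  ],
)

```text
time: 16.38
ee_pos: [0.4516, 0.0249, 0.1382]
ee_rot: [3.14, -0.003, -0.001]
wrist_force: [-2.0, -11.5, -1.3]
opening: 0.478
```

```bash
python3 f.py
python3 - <<'E'
from h import *
p=arm.snapshot("top"); W=cloud(p).reshape(-1,3); W=W[~np.isnan(W[:,0])]
k=W[(abs(W[:,0]-.452)<.05)&(abs(W[:,1]-.191)<.045)&(W[:,2]>.147)&(W[:,2]<.17)]
print("bar",len(k),cv2.minAreaRect((k[:,:2]*1000).astype(np.float32)) if len(k) else "")
for t in("spare_plate","pusher","pepper_jar"):
    for r in arm.trace(p,t)[:1]: print(t,r["score"],r["rect"])
E
```

```text
[ -1.6684 -11.733   -0.9497  -2.8569   0.5178  -0.112    0.4516   0.025
   0.1382] [0.52 0.25 0.35] 16.5833 0.4748253450935611
bar 96 ((452.973388671875, 193.072265625), (44.49365234375, 14.143220901489258), 89.48307037353516)
spare_plate 0.7 [274.8, 234.3, 288.9, 251.3]
pusher 0.72 [340.6, 159.7, 357.7, 184.4]
pepper_jar 0.61 [273.8, 150.5, 286.8, 180.3]
```

>>> arm_command(
  commands=[
    [[0,-0.0005,0],[0,0,0],0.03],
    [[0,0,0],[0,0,0],0.03],
    [[0,0,0],[0,0,0],0.03],
    [[0,0,0],[0,0,0],0.03],
    [[0,0,0],[0,0,0],0.03],
  ],
)

```text
time: 17.25
ee_pos: [0.4516, 0.0253, 0.1383]
ee_rot: [3.14, -0.003, -0.001]
wrist_force: [-2.3, -12.5, -0.8]
opening: 0.479
```

>>> arm_command(
  commands=[
    [[0,0,0],[0,0,0],0.03],
    [[0,0,0],[0,0,0],0.03],
    [[0,0,0],[0,0,0],0.03],
    [[0,0,0],[0,0,0],0.03],
    [[0,0,0],[0,0,0],0.03],
  ],
)

```text
time: 17.67
ee_pos: [0.4516, 0.0253, 0.1383]
ee_rot: [3.14, -0.003, -0.001]
wrist_force: [-1.6, -12.4, -1.4]
opening: 0.475
```

>>> arm_command(
  commands=[
    [[0,0,0],[0,0,0],0.03],
    [[0,0,0],[0,0,0],0.03],
    [[0,0,0],[0,0,0],0.03],
    [[0,0,0],[0,0,0],0.03],
    [[0,0,0],[0,0,0],0.03],
  ],
)

```text
time: 18.08
ee_pos: [0.4516, 0.0253, 0.1383]
ee_rot: [3.14, -0.003, -0.001]
wrist_force: [-1.9, -12.3, -0.3]
opening: 0.48
```

```bash
python3 f.py; python3 -c "
from rig import arm
print(arm.job_done())"
```

```text
[ -2.3769 -12.653   -0.6773  -3.0436   0.5527  -0.1055   0.4516   0.0253
   0.1383] [0.29 0.29 0.56] 18.2833 0.4795210268494173
the job is handed in; nothing more can be done
None
```

The mincing head is in the socket and the arm is still gripping and pushing, so you can do up the lock screw. I handed the job in at about 18.3 s; the system gave no verdict.

- **Selector:** I turned it from low to off. The last measurement put the bar at 89.5°, against about 90° for the drive axis.
- **Head:** I gripped it by the neck with 60 N commanded (about 41.7 mm between the fingers). The barrel axis is within about 0.5 mm of the collar axis.
- **Tilt:** The yaw error is under 0.01 rad. The neck's tilt read 0.02–0.03 rad.
- **Push:** The wrist read about 12.7 N along the drive axis, steady at the end. It had stayed between about 11.4 and 12.8 N for over four seconds. The finger travel since contact suggests the ring is pressed in by about 4.5 mm.
- **Other items:** The spare plate, pusher and spice jar show no noticeable movement. I did not re-check the mixing bowl, but nothing went near it.

**Uncertainty:** the grip's vertical load fell from about 7 N to 1 N under the push, so the ring or socket now carries most of the head's weight. Friction there means the force on the ring may differ from the wrist reading by a newton or two, still inside 9–18 N. The cameras disagreed by about 2 mm on where the ring's face is, so I set the push by force rather than by position.

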